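# Put the tagine, salt box and ramekin back in their own trays

## Task

The tagine, the salt box and the ramekin each stand on or in a tray that belongs to another of them: put each one down flat inside the tray made for its shape and size (the tagine in the big round one, the ramekin in the small round one, the salt box in the oblong one). On the way, park one of them upright in the middle of the empty cork mat and let go of it there, to free its tray. Set everything down gently without dropping or tipping it, and leave the pepper mill, the oil bottle and the jar where they are.

Things in the scene. Friction and masses are not known exactly. Their poses are not given: they have to be found in the camera images.
- tagine: Small clay tagine, lid clipped on by a steel ring, one rigid piece, 0.45 to 0.7 kg, 120 mm high. Round foot 100 mm across, widest 130 mm (ring and two clips) at heights 23 to 45; conical lid, 26 mm across at height 80; on top a cylindrical knob 32 mm across from height 94 to 115: lift it by this. Origin: centre of the underside, z up. It starts on the rim of the oblong tray.
- salt_box: White plastic salt box with a grey hinged flap on top that stays shut, 0.22 to 0.35 kg, 54 mm along its x, 90 mm along its y, straight sides up to height 64 mm, flap top at 72, hinge rod up to 76. Origin: centre of the underside, z up. At the start it stands on the rim of the small round tray.
- ramekin: White ceramic ramekin, open, straight-sided and round, outer diameter 62 mm, height 50, wall 4, 0.14 to 0.23 kg. Origin: centre of the underside, z up. At the start it stands inside the big round tray.
- big_round_tray: The tagine's place: big round dark wooden tray, inner diameter 124 mm, outer 136, floor 4 thick, rim top at height 14. Fixed to the ledge. Origin: centre of its underside, z up.
- small_round_tray: The ramekin's place: small round steel tray, inner diameter 82 mm, outer 94, floor 4 thick, rim top at height 14. Fixed to the ledge. Origin: centre of its underside, z up.
- oblong_tray: The salt box's place: oblong pine tray, outer 84 mm along its x and 120 along its y (without tabs), inner 72 by 108, floor 6 thick, rim top at height 14. At each end a flat tab handle 44 wide makes it 182 long in all, as high as the rim. The salt box goes in lengthwise, either way round. Fixed to the ledge. Origin: centre of its underside, z up.
- cork_mat: Empty square cork mat, 130 by 130 mm, 5 thick: the free spot. Fixed to the ledge. Origin: centre of its underside, z up.
- pepper_mill: Dark wooden pepper mill, largest diameter 54 mm, 137 high, loose, to be left alone. Origin: centre of the underside.
- oil_bottle: Green glass oil bottle, diameter 60 mm, 150 high, loose, to be left alone. Origin: centre of the underside.
- bean_jar: Amber glass jar, diameter 76 mm, 100 high, loose, to be left alone. Origin: centre of the underside.
Things that resemble listed ones, but are neither listed nor needed, are in the scene too. What is shaped like the ramekin but blue, pink or red is not meant.

How it is judged:
By the outcome, as a careful person would: the job done as asked, in the order asked, and still so for the second after the job is handed in, with the robot touching nothing.
It also fails if it takes over 136 s, if anything falls off the work surface, if the arm or the gripper's body presses on something with over 40 N, if the wrist force passes 120 N, or if a joint passes its speed limit or range.

## Robot

A 6-joint arm with a two-finger parallel gripper is mounted at the origin on the work surface. World frame = base frame: x ahead of the robot, y to its left, z up, the work surface at z = 0. Lengths are in m, angles in degrees, forces in N, time in s.
With the tool pointing down it reaches from about 0.375 to 0.9 m from the base axis. Payload 3.1 kg.
Tool frame: the origin (TCP) lies on the centre line of the jaws, within the pads' length; the fingertips stand finger_overhang ahead of it and the grasp point (between the pads) lies 5 mm behind it (finger_overhang is the distance from the TCP to the fingertips, in m); z points along the fingers, y is the line along which they close (so a half turn about z gives the same grasp; the last joint's range is limited). The gripper opens to 87 mm and grips with 3 to 60 N. Pads are 19 mm wide; open, the fingers measure 117 mm over their backs; the gripper's body (75 mm by 190 mm) begins 51 mm behind the grasp point.
Start: joints at [-73.31, 30.224, 82.088, -0, 67.689, -10.227], TCP at [0.283, -0.557, 0.237] pointing down, gripper open.
Joint ranges: [-176.69, 176.69], [-43.24, 126.21], [12.49, 139.97], [-82, 262], [0, 151.66], [-163.58, 163.58]. Speed limits (degrees/s): [159.86, 159.86, 180, 180, 180, 180].

## Interface

Orientations are given as a 3x3 rotation matrix whose columns are the frame's x, y, z axes.
In Python, from rig import read_state, capture, calibration, hand_in, finger_overhang gives the robot as it stands.
- The arm moves only by the tool send_rows, never from a script. Its argument "plan" is a list of rows, each a list of 5 numbers: the closure in counts, from 0 (fully open) to 255 (shut), then the shift along the tool's x, y, z in m, then the turn about the tool's z in rad. A call has 1 to 20 rows; each row shifts and turns the commanded pose from where the row before left it, along the tool's axes as they then stand; what a row does not reach is not made up. A row lasts 1/12 s, in which the tool goes at most 41.7 mm and 7.16 degrees, less where a joint would pass 70% of its speed; a pose out of reach is approached as far as the arm can. A call is refused whole if a number of a shift passes 0.0417 or a number of a turn 0.125, either way. A call with a gripper value outside its range is refused whole. The fingers move at their own pace and stop on an object; the grip force is fixed at half the most. Time passes only in rows, so rows that do not move let the fingers close. It gives the time, the measured TCP pose, the force, the opening and the grip force at its end, in the units of the state.
- read_state(): the state, without advancing time (a new reading comes with each control period).
- capture(name): name is "side" or "top" or "wrist"; returns (picture, depth): 384x512x3 uint8, blue, green, red; 384x512 float32, m along the optical axis (not along the pixel's ray), 0 where there is no reading.
- calibration(name): a dict with "fx", "fy", "cx", "cy" (pixels), "xyz" and "rotation" of the camera in the world. Camera axes: x right, y down, z forward; pixel columns grow to the right and rows downward; lengths in m; the calibration is good to about 2 mm. A picture is of the moment at which its call begins: read the wrist's pose just before it. calibration takes no time and is no camera call; for the wrist camera it gives the pose at the moment of the call.
- hand_in(): hands the job in; it is judged then, once.
The state is a dict: "time_s": time; "joint_positions": joint angles; "qvel": joint speeds; "tau": joint torques, N m; "position": TCP position; "tcp_rot": TCP orientation; "force": force on the tool from outside, world axes, zero at the start; "moment": the same for the moment, N m; "opening": opening from 0.0 (shut) to 1.0 (fully open); "grasp_force": force on a finger pad.
Only numpy, scipy, OpenCV 4.12 (cv2) and the standard library are available. Lean on these libraries where they do the work, as an engineer would, in place of code of your own. Each camera call takes 0.05 s, during which the arm holds its last target. There are 200 camera calls.

## Working session

There is one attempt and no reset: what is moved stays moved. The work goes in short steps, Python scripts to look and compute and a tool call to move; the robot and the scene stay as the last step left them, time stands still between calls to the robot, and variables do not carry over. Pictures are saved under pics/ and viewed, at most 14 in all, crops included, and the job is handed in when it is done.

Besides the shell and the picture viewer there is one more tool, called after ">>>" by a JSON object that holds its "api" and its "payload". send_rows: Moves the arm, as the interface text tells. Its arguments: {"type":"object","properties":{"plan":{"type":"array","items":{"type":"array","items":{"type":"number"}}}},"required":["plan"]}

```bash
ls; mkdir -p pics
python3 - <<'E'
from rig import *
import cv2
print(read_state(), finger_overhang)
for n in ("top","side"):
    im,d=capture(n); cv2.imwrite(f"pics/{n}0.png",im); 
    import numpy as np; np.save(f"pics/{n}0.npy",d); print(n,calibration(n))
E
```

```text
pics
{'time_s': 0.0, 'joint_positions': array([-7.33103251e+01,  3.02807901e+01,  8.21551546e+01, -2.04841785e-03,
        6.76906528e+01, -1.02295284e+01]), 'qvel': array([ 0.01761624,  0.01798686, -0.04721704,  0.0079808 , -0.02690202,
       -0.14798035]), 'tau': array([-2.41142388e-04, -4.40042531e+01, -1.76596624e+01,  6.32887823e-02,
        5.79840993e-02, -1.70906542e-04]), 'position': array([ 0.28274947, -0.55659754,  0.2355589 ]), 'tcp_rot': array([[ 8.91639800e-01,  4.52744986e-01, -6.66235622e-04],
       [ 4.52745334e-01, -8.91637383e-01,  2.10696339e-03],
       [ 3.59876522e-04, -2.18028748e-03, -9.99997558e-01]]), 'force': array([-0.91714917, -0.24536478, -0.75779722]), 'moment': array([-0.00185944, -0.00212975, -0.01499356]), 'grasp_force': 0.0, 'opening': 1.0007073055578637} 0.014
top {'fx': 351.95959798732474, 'fy': 351.95959798732474, 'cx': 257.62302853612056, 'cy': 190.65374155000865, 'xyz': array([ 0.46238038, -0.01301337,  0.8603498 ]), 'rotation': array([[-0.00660355, -0.9938499 ,  0.11053853],
       [-0.99920573,  0.01090209,  0.03832819],
       [-0.03929757, -0.11019763, -0.99313251]])}
side {'fx': 369.62223432929477, 'fy': 369.62223432929477, 'cx': 251.17491476623732, 'cy': 193.91001597583846, 'xyz': array([0.52176366, 0.52571301, 0.66303565]), 'rotation': array([[-0.99804987, -0.05268009,  0.03348526],
       [-0.06173544,  0.75371611, -0.65429409],
       [ 0.00922989, -0.65508536, -0.7554985 ]])}
```

View pics/top0.png

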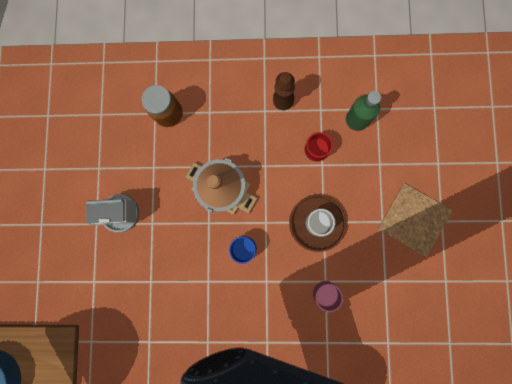

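View pics/side0.png

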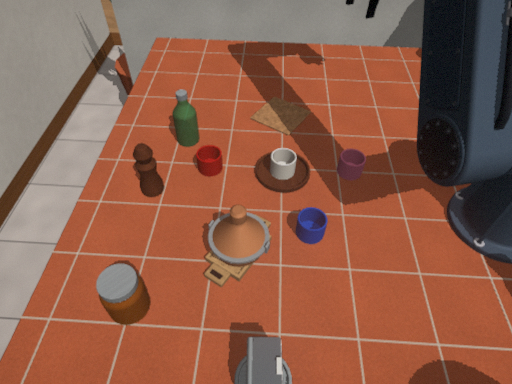

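The top view shows the salt box at about (107,212) over the small steel tray (121,212). The tagine is at (219,186) over the oblong tray. The white ramekin (320,222) is in the dark round tray, and the cork mat is at (416,220). The side view agrees. Plan: ramekin to mat, tagine to big tray, salt box to oblong tray, ramekin to small tray.

```bash
cat > h.py <<'E'
import numpy as np, cv2
from rig import *
def cloud(n,d,c=None):
    c=c or calibration(n); v,u=np.mgrid[:384,:512]
    p=np.stack([(u-c['cx'])/c['fx']*d,(v-c['cy'])/c['fy']*d,d],-1)
    return p@c['rotation'].T+c['xyz']
def circ(P):  # algebraic circle fit, with trimming
    for _ in range(4):
        A=np.c_[2*P,np.ones(len(P))]; s=np.linalg.lstsq(A,(P**2).sum(1),rcond=None)[0]
        r=np.sqrt(s[2]+s[0]**2+s[1]**2); e=abs(np.hypot(*(P-s[:2]).T)-r); P=P[e<=max(.003,np.quantile(e,.9))]
    return s[:2].round(4),round(r,4),len(P)
def sel(W,d,box,z0,z1):
    u0,v0,u1,v1=box; w=W[v0:v1,u0:u1].reshape(-1,3); ok=d[v0:v1,u0:u1].ravel()>0
    return w[ok&(w[:,2]>z0)&(w[:,2]<z1)]
def rect(P):
    r=cv2.minAreaRect((P[:,:2]*1000).astype(np.float32)); return r, np.median(P[:,2]).round(4)
E
python3 - <<'E'
from h import *
d=np.load('pics/top0.npy'); W=cloud('top',d)
print('floor z',np.median(W[250:330,100:180,2]),np.median(W[60:90,320:340,2]))
print('ramekin rim',circ(sel(W,d,(295,200,345,245),.048,.062)[:,:2]), sel(W,d,(295,200,345,245),.0,.09)[:,2].max())
P=sel(W,d,(285,188,352,256),.011,.018); print('big rim',circ(P[:,:2]))
P=sel(W,d,(195,165,230,200),.125,.145); print('knob',P.mean(0),(P.max(0)+P.min(0))/2,np.ptp(P,axis=0),P[:,2].max())
P=sel(W,d,(185,155,260,220),.035,.062); print('tagine ring',circ(P[:,:2]))
P=sel(W,d,(180,155,262,220),.010,.018); print('obl',rect(P),len(P),P.min(0),P.max(0))
P=sel(W,d,(80,190,145,238),.075,.1); print('salt top',rect(P),len(P),np.percentile(P[:,2],[5,50,95]))
P=sel(W,d,(80,190,145,238),.009,.019); print('small rim',circ(P[:,:2]))
P=sel(W,d,(375,180,455,260),.003,.008); print('mat',rect(P),len(P))
for nm,b in dict(jar=(140,80,185,130),mill=(270,70,300,112),oil=(340,88,385,134)).items():
    P=sel(W,d,b,.03,.2); print(nm,np.median(P,0),P.min(0),P.max(0))
E
```

```text
floor z 4.084195472331409e-05 0.00023145578826017088
ramekin rim (array([ 0.4793, -0.124 ]), np.float64(0.0288), 156) 0.05824885684614889
big rim (array([ 0.4785, -0.1217]), np.float64(0.0644), 398)
knob [0.56685711 0.10851608 0.1325285 ] [0.56730509 0.10910872 0.13148242] [0.03030243 0.03010623 0.0116152 ] 0.1372900239562399
tagine ring (array([0.568, 0.11 ]), np.float64(0.0551), 686)
obl (((566.3432006835938, 110.84520721435547), (181.4736328125, 83.7826919555664), 61.00284957885742), np.float64(0.014)) 463 [0.50295202 0.0237831  0.01000747] [0.63089517 0.19779035 0.01781574]
salt top (((506.4660949707031, 359.43170166015625), (52.86149215698242, 88.1846694946289), 2.34869647026062), np.float64(0.086)) 941 [0.07781428 0.08600436 0.09017037]
small rim (array([0.5067, 0.3597]), np.float64(0.0441), 159)
mat (((485.343017578125, -352.5690002441406), (187.59506225585938, 187.6785888671875), 89.77364349365234), np.float64(0.0052)) 2835
jar [0.74948864 0.23867981 0.09847309] [0.72155199 0.20919209 0.03008079] [0.79234336 0.28049363 0.10382912]
mill [ 0.77559056 -0.04371658  0.09508226] [ 0.7628748  -0.06875787  0.03019016] [ 0.80590614 -0.02213681  0.13871585]
oil [ 0.72258951 -0.21811508  0.1022405 ] [ 0.70360443 -0.25458492  0.03010354] [ 0.76175344 -0.19711996  0.15299502]
```

```bash
cat >> h.py <<'E'
def go(x,y,z,th=None):
    """total tool-axis shift (at present orientation) and tool-z turn to reach a TCP pose; th=tool x heading, deg"""
    s=read_state(); R=s['tcp_rot']; t=R.T@(np.array([x,y,z])-s['position']); h=np.degrees(np.arctan2(R[1,0],R[0,0]))
    w=0 if th is None else -((th-h+90)%180-90)
    print('t',round(s['time_s'],1),'shift',t.round(4),'turn rad',round(np.radians(w),4),'pos',s['position'].round(4),'h',h.round(2))
E
python3 - <<'E'
from h import *
im=cv2.imread('pics/top0.png');d=np.load('pics/top0.npy'); W=cloud('top',d)
c=im.astype(int); m=((c[...,1]>c[...,2]*.62)&(c[...,2]>c[...,0]+25)).astype(np.uint8); m[:,:370]=0;m[:170]=0;m[270:]=0
m=cv2.morphologyEx(m,cv2.MORPH_OPEN,np.ones((3,3)))
n,l,st,ce=cv2.connectedComponentsWithStats(m); k=1+st[1:,4].argmax()
P=W[(l==k)]; print(rect(P),len(P))
go(.479,-.124,.2)
E
```

```text
(((520.4483642578125, -250.35806274414062), (441.6539611816406, 232.82078552246094), 78.40338134765625), np.float64(0.0048)) 3745
t 0.1 shift [ 0.3708 -0.2969  0.0364] turn rad 0.0 pos [ 0.2828 -0.5567  0.2357] h 26.92
```

>>> {"api": "send_rows", "payload": {"plan": [[0, 0.0185, -0.0148, 0.001, 0], [0, 0.0185, -0.0148, 0.001, 0], [0, 0.0185, -0.0148, 0.001, 0], [0, 0.0185, -0.0148, 0.001, 0], [0, 0.0185, -0.0148, 0.001, 0], [0, 0.0185, -0.0148, 0.001, 0], [0, 0.0185, -0.0148, 0.001, 0], [0, 0.0185, -0.0148, 0.001, 0], [0, 0.0185, -0.0148, 0.001, 0], [0, 0.0185, -0.0148, 0.001, 0], [0, 0.0185, -0.0148, 0.001, 0], [0, 0.0185, -0.0148, 0.001, 0], [0, 0.0185, -0.0148, 0.001, 0], [0, 0.0185, -0.0148, 0.001, 0], [0, 0.0185, -0.0148, 0.001, 0], [0, 0.0185, -0.0148, 0.001, 0], [0, 0.0185, -0.0148, 0.001, 0], [0, 0.0185, -0.0148, 0.001, 0], [0, 0.0185, -0.0148, 0.001, 0], [0, 0.0185, -0.0148, 0.001, 0]]}}

```text
time_s: 1.77
position: [0.479, -0.1246, 0.2162]
tcp_rot: [[0.892, 0.453, -0.001], [0.453, -0.892, 0.0], [-0.0, -0.001, -1.0]]
force: [0.1, -0.5, 0.5]
opening: 1.0
grasp_force: 0.0
```

Run:
```python
from h import *
c=calibration('top'); q=[]
for u,v in [(409,185),(451,211),(429,256),(382,229)]:
    r=c['rotation']@[(u-c['cx'])/c['fx'],(v-c['cy'])/c['fy'],1]; q.append((c['xyz']+r*(.005-c['xyz'][2])/r[2])[:2])
q=np.array(q); print(q.round(3),q.mean(0),np.hypot(*(q-np.roll(q,1,0)).T))
d0=np.load('pics/top0.npy'); W0=cloud('top',d0); im0=cv2.imread('pics/top0.png')
P=sel(W0,d0,(380,183,453,258),.0035,.0075); print('z-median',np.median(P[:,:2],0),len(P))
im,d=capture('wrist'); cv2.imwrite('pics/w1.png',im); W=cloud('wrist',d)
f=(0,0,512,384)
P=sel(W,d,f,.048,.062); P=P[np.hypot(P[:,0]-.479,P[:,1]+.124)<.045]; print('ram',circ(P[:,:2]),(P.max(0)+P.min(0))/2,np.ptp(P,axis=0))
P=sel(W,d,f,.010,.018); P=P[np.hypot(P[:,0]-.479,P[:,1]+.122)<.08]; print('rim',circ(P[:,:2]))
```

```text
[[ 0.567 -0.345]
 [ 0.504 -0.44 ]
 [ 0.398 -0.383]
 [ 0.462 -0.276]] [ 0.482964   -0.36106969] [0.12561495 0.11428455 0.12013167 0.12404068]
z-median [ 0.48507811 -0.35449972] 2482
ram (array([ 0.4805, -0.1226]), np.float64(0.0286), 882) [ 0.47996711 -0.12281726  0.0521587 ] [0.06144659 0.06128495 0.00829336]
rim (array([ 0.4799, -0.1195]), np.float64(0.0632), 2047)
```

View pics/w1.png

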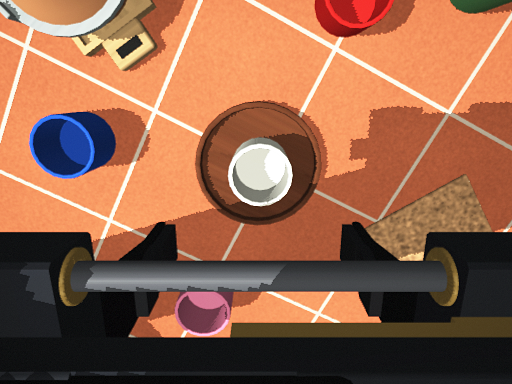

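The wrist view shows the ramekin at (260,173), slightly off the centre of the big tray at (259,162), and the gap is clear for the fingers.

>>> {"api": "send_rows", "payload": {"plan": [[0, 0.001, -0.0006, 0.02, 0], [0, 0.0008, -0.0006, 0.02, 0], [0, 0, 0, 0.02, 0], [0, 0, 0, 0.02, 0], [0, 0, 0, 0.02, 0], [0, 0, 0, 0.02, 0], [0, 0, 0, 0.02, 0], [0, 0, 0, 0.02, 0], [0, 0, 0, 0.012, 0], [0, 0, 0, 0.008, 0], [0, 0, 0, 0.001, 0], [0, 0, 0, 0, 0]]}}

```text
time_s: 2.82
position: [0.4798, -0.1239, 0.0352]
tcp_rot: [[0.892, 0.453, -0.001], [0.453, -0.892, 0.0], [-0.001, -0.001, -1.0]]
force: [-0.3, 0.3, 0.7]
opening: 0.998
grasp_force: 0.0
```

>>> {"api": "send_rows", "payload": {"plan": [[60, 0, 0, 0, 0], [60, 0, 0, 0, 0], [90, 0, 0, 0, 0], [110, 0, 0, 0, 0], [130, 0, 0, 0, 0], [255, 0, 0, 0, 0], [255, 0, 0, 0, 0], [255, 0, 0, 0, 0], [255, 0, 0, 0, 0]]}}

```text
time_s: 3.57
position: [0.4804, -0.1242, 0.0361]
tcp_rot: [[0.892, 0.453, 0.001], [0.453, -0.892, -0.001], [0.001, 0.001, -1.0]]
force: [0.2, -0.5, 5.3]
opening: 0.692
grasp_force: 30.0
```

>>> {"api": "send_rows", "payload": {"plan": [[255, 0, 0, -0.003, 0], [255, 0, 0, -0.006, 0], [255, 0, 0, -0.012, 0], [255, 0, 0, -0.015, 0], [255, 0, 0, -0.018, 0], [255, 0, 0, -0.018, 0], [255, -0.0074, 0.0151, -0.008, 0], [255, -0.0074, 0.0151, 0, 0], [255, -0.0074, 0.0151, 0, 0], [255, -0.0074, 0.0151, 0, 0], [255, -0.0074, 0.0151, 0, 0], [255, -0.0074, 0.0151, 0, 0], [255, -0.0074, 0.0151, 0, 0], [255, -0.0074, 0.0151, 0, 0]]}}

```text
time_s: 4.73
position: [0.4813, -0.2588, 0.1154]
tcp_rot: [[0.892, 0.453, -0.001], [0.453, -0.892, 0.001], [-0.0, -0.001, -1.0]]
force: [0.1, 0.5, -1.5]
opening: 0.688
grasp_force: 30.0
```

Run:
```python
from h import *
print(read_state()['force'],read_state()['opening'])
im,d=capture('wrist'); cv2.imwrite('pics/w2.png',im); np.save('pics/w2.npy',cloud('wrist',d))
c=im.astype(int); W=cloud('wrist',d)
m=((W[...,2]>.0028)&(W[...,2]<.0075)&(d>0)).astype(np.uint8); cv2.imwrite('pics/w2m.png',np.hstack([im,cv2.merge([m*255]*3)])[::1,::1])
cv2.imwrite('pics/w2m.png',cv2.resize(cv2.imread('pics/w2m.png'),(800,300)))
go(.484,-.358,.036)
```

```text
[ 0.09203964  0.48294599 -1.45148433] 0.6877291826730302
t 4.8 shift [-0.0417  0.0851  0.0801] turn rad 0.0 pos [ 0.4826 -0.263   0.1158] h 26.84
```

View pics/w2m.png

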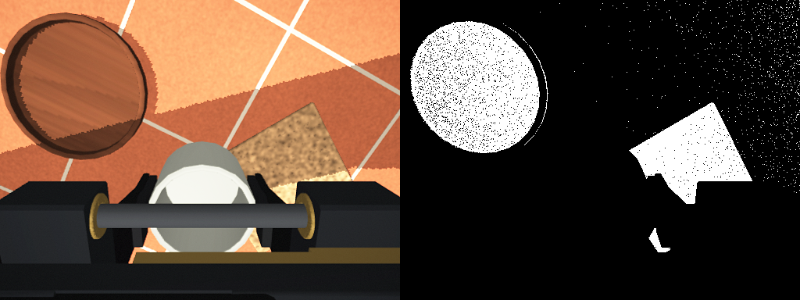

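The ramekin is held between the pads. The mat is partly hidden in the wrist view (its corner shows at about (313,102)). I'll get the mat centre from the cleaned top-view height mask, and the big tray's floor centre from this view.

Run:
```python
from h import *
d=np.load('pics/top0.npy'); W=cloud('top',d)
m=((W[...,2]>.003)&(W[...,2]<.0075)).astype(np.uint8); m[:,:375]=0;m[:175]=0;m[265:]=0
m=cv2.morphologyEx(m,cv2.MORPH_CLOSE,np.ones((3,3))); m=cv2.morphologyEx(m,cv2.MORPH_OPEN,np.ones((7,7)))
n,l,st,ce=cv2.connectedComponentsWithStats(m); k=1+st[1:,4].argmax(); P=W[l==k]; P=P[abs(P[:,2]-.005)<.004]; print('mat top',rect(P),len(P),P.mean(0))
W=np.load('pics/w2.npy'); m=((W[...,2]>.003)&(W[...,2]<.0075)).astype(np.uint8); m[:,255:]=0
m=cv2.morphologyEx(m,cv2.MORPH_CLOSE,np.ones((5,5))); m=cv2.morphologyEx(m,cv2.MORPH_OPEN,np.ones((5,5)))
P=W[m>0]; P=P[abs(P[:,2]-.004)<.003]; print('big floor',cv2.minEnclosingCircle((P[:,:2]*1000).astype(np.float32)))
P=W.reshape(-1,3); P=P[(abs(P[:,2]-.014)<.002)&(np.hypot(P[:,0]-.479,P[:,1]+.1205)<.075)]; print('big rim',circ(P[:,:2]))
m=((W[...,2]>.003)&(W[...,2]<.0075)).astype(np.uint8); m[:,:265]=0
m=cv2.morphologyEx(m,cv2.MORPH_OPEN,np.ones((7,7))); n,l,st,ce=cv2.connectedComponentsWithStats(m); k=1+st[1:,4].argmax();P=W[l==k]
h=cv2.convexHull((P[:,:2]*1000).astype(np.float32)); print('mat part',cv2.approxPolyDP(h,4,True)[:,0])
```

```text
mat top (((485.406982421875, -352.0780944824219), (137.81683349609375, 133.99691772460938), 60.07046890258789), np.float64(0.0053)) 2967 [ 0.48467868 -0.35366152  0.00526739]
big floor ((479.45135498046875, -128.24630737304688), 62.47133255004883)
big rim (array([ 0.4803, -0.1294]), np.float64(0.0644), 4227)
mat part [[ 570.01904 -339.68884]
 [ 496.20325 -291.97513]
 [ 477.61084 -317.48508]
 [ 468.56976 -374.89944]
 [ 472.6244  -382.2649 ]
 [ 514.35913 -399.15768]
 [ 530.564   -394.05914]
 [ 551.9309  -374.2779 ]]
```

>>> {"api": "send_rows", "payload": {"plan": [[255, -0.0064, 0.0135, 0, 0], [255, -0.0064, 0.0135, 0, 0], [255, -0.0064, 0.0135, 0, 0], [255, -0.0064, 0.0135, 0, 0], [255, -0.0064, 0.0135, 0, 0], [255, -0.0064, 0.0135, 0.01, 0], [255, 0, 0, 0.015, 0], [255, 0, 0, 0.015, 0], [255, 0, 0, 0.015, 0], [255, 0, 0, 0, 0], [255, 0, 0, 0, 0], [255, 0, 0, 0, 0]]}}

```text
time_s: 5.78
position: [0.4845, -0.3486, 0.0606]
tcp_rot: [[0.892, 0.453, 0.0], [0.453, -0.892, -0.0], [0.0, 0.0, -1.0]]
force: [0.1, 0.4, -1.9]
opening: 0.694
grasp_force: 30.0
```

```bash
python3 -c "
from h import *
go(.485,-.353,.037)"
```

```text
t 5.8 shift [-0.0015  0.0041  0.0236] turn rad 0.0 pos [ 0.4845 -0.3486  0.0606] h 26.91
```

>>> {"api": "send_rows", "payload": {"plan": [[255, -0.0015, 0.004, 0.008, 0], [255, 0, 0, 0.008, 0], [255, 0, 0, 0.004, 0], [255, 0, 0, 0.001, 0], [255, 0, 0, 0.001, 0], [255, 0, 0, 0.001, 0], [255, 0, 0, 0, 0], [255, 0, 0, 0, 0]]}}

```text
time_s: 6.45
position: [0.4849, -0.3523, 0.0377]
tcp_rot: [[0.892, 0.453, 0.0], [0.453, -0.892, -0.0], [0.0, 0.0, -1.0]]
force: [-0.5, -1.2, -0.6]
opening: 0.69
grasp_force: 30.0
```

>>> {"api": "send_rows", "payload": {"plan": [[255, 0, 0, 0.0006, 0], [255, 0, 0, 0, 0], [255, 0, 0, 0, 0]]}}

```text
time_s: 6.7
position: [0.4849, -0.3524, 0.0372]
tcp_rot: [[0.892, 0.453, 0.0], [0.453, -0.892, -0.0], [0.0, 0.001, -1.0]]
force: [-0.2, -0.2, -0.8]
opening: 0.697
grasp_force: 30.0
```

>>> {"api": "send_rows", "payload": {"plan": [[255, 0, 0, 0.0006, 0], [255, 0, 0, 0, 0], [255, 0, 0, 0, 0]]}}

```text
time_s: 6.95
position: [0.4849, -0.3524, 0.0371]
tcp_rot: [[0.892, 0.453, 0.0], [0.453, -0.892, -0.0], [0.0, 0.001, -1.0]]
force: [-1.0, 1.7, 4.9]
opening: 0.69
grasp_force: 30.0
```

>>> {"api": "send_rows", "payload": {"plan": [[70, 0, 0, 0, 0], [60, 0, 0, 0, 0], [40, 0, 0, 0, 0], [20, 0, 0, 0, 0], [0, 0, 0, 0, 0], [0, 0, 0, 0, 0], [0, 0, 0, 0, 0], [0, 0, 0, -0.005, 0], [0, 0, 0, -0.015, 0], [0, 0, 0, -0.025, 0], [0, 0, 0, -0.03, 0], [0, 0, 0, -0.03, 0], [0, 0, 0, -0.03, 0], [0, 0, 0, -0.03, 0], [0, 0, 0, -0.025, 0], [0, 0, 0, 0, 0], [0, 0, 0, 0, 0]]}}

```text
time_s: 8.37
position: [0.4854, -0.3529, 0.2285]
tcp_rot: [[0.892, 0.453, 0.003], [0.453, -0.892, -0.003], [0.001, 0.004, -1.0]]
force: [-0.4, -0.3, -0.6]
opening: 1.001
grasp_force: 0.0
```

Run:
```python
from h import *
go(.568,.1095,.215)
im,d=capture('wrist'); W=cloud('wrist',d); cv2.imwrite('pics/w3.png',im)
P=W.reshape(-1,3); P=P[(abs(P[:,2]-.053)<.006)&(np.hypot(P[:,0]-.485,P[:,1]+.352)<.045)]; print('ram on mat',(P.max(0)+P.min(0))/2,np.ptp(P,axis=0),np.percentile(P[:,2],[50,95]))
m=((W[...,2]>.003)&(W[...,2]<.0075)&(d>0)).astype(np.uint8); m=cv2.morphologyEx(m,cv2.MORPH_OPEN,np.ones((7,7)));n,l,st,ce=cv2.connectedComponentsWithStats(m); k=1+st[1:,4].argmax();P=W[l==k]
h=cv2.convexHull((P[:,:2]*1000).astype(np.float32)); print('mat',cv2.approxPolyDP(h,4,True)[:,0].round().tolist())
```

```text
t 8.4 shift [ 0.283  -0.3749  0.0123] turn rad 0.0 pos [ 0.4854 -0.3529  0.2285] h 26.92
ram on mat [ 0.48188666 -0.35259461  0.05141259] [0.06117137 0.06096806 0.00879072] [0.05297498 0.05431789]
mat [[305.0, -114.0], [290.0, -120.0], [283.0, -133.0], [287.0, -144.0], [302.0, -134.0], [308.0, -123.0]]
```

View pics/w3.png

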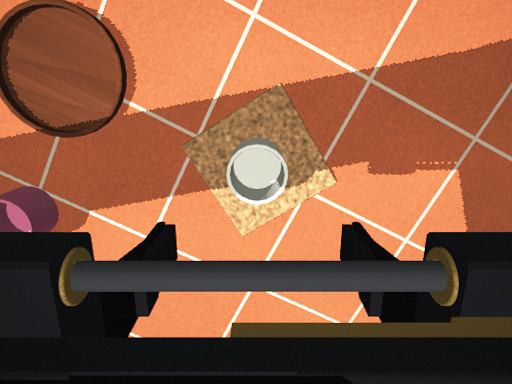

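The ramekin stands upright at (257,170), in the middle of the mat, whose corners centre on about (260,162); parallax explains the offset. Next is the tagine.

>>> {"api": "send_rows", "payload": {"plan": [[0, 0.0157, -0.0208, 0, 0], [0, 0.0157, -0.0208, 0, 0], [0, 0.0157, -0.0208, 0, 0], [0, 0.0157, -0.0208, 0, 0], [0, 0.0157, -0.0208, 0, 0], [0, 0.0157, -0.0208, 0, 0], [0, 0.0157, -0.0208, 0, 0], [0, 0.0157, -0.0208, 0, 0], [0, 0.0157, -0.0208, 0, 0], [0, 0.0157, -0.0208, 0, 0], [0, 0.0157, -0.0208, 0, 0], [0, 0.0157, -0.0208, 0, 0], [0, 0.0157, -0.0208, 0, 0], [0, 0.0157, -0.0208, 0, 0], [0, 0.0157, -0.0208, 0, 0], [0, 0.0157, -0.0208, 0, 0], [0, 0.0157, -0.0208, 0, 0], [0, 0.0157, -0.0208, 0, 0], [0, 0, 0, 0, 0], [0, 0, 0, 0, 0]]}}

```text
time_s: 10.08
position: [0.5659, 0.1106, 0.2244]
tcp_rot: [[0.89, 0.455, -0.004], [0.455, -0.89, -0.0], [-0.004, -0.002, -1.0]]
force: [0.3, -0.8, -0.0]
opening: 0.998
grasp_force: 0.0
```

Run:
```python
from h import *
im,d=capture('wrist'); W=cloud('wrist',d); cv2.imwrite('pics/w4.png',im)
P=W[d>0]; r=np.hypot(P[:,0]-.568,P[:,1]-.1095)
Q=P[(r<.03)&(P[:,2]>.112)]; print('knob',(Q.max(0)+Q.min(0))/2,np.ptp(Q,axis=0),Q[:,2].max()); T=Q[Q[:,2]>.1305]; print('knob top',T.mean(0),np.ptp(T,axis=0))
Q=P[(r<.08)&(abs(P[:,2]-.059)<.003)]; print('ring',circ(Q[:,:2]))
q=T.mean(0); go(q[0],q[1],.1135)
# empty trays from static top camera
im,d=capture('top'); W=cloud('top',d); cv2.imwrite('pics/t1.png',im)
P=sel(W,d,(285,188,352,256),.011,.018); P=P[np.hypot(P[:,0]-.479,P[:,1]+.121)<.08]; print('big rim',circ(P[:,:2]))
```

```text
knob [0.57472392 0.11409636 0.21943886] [0.046472   0.04705077 0.21472464] 0.3268011838851261
knob top [0.58809687 0.11847589 0.29989039] [0.04534028 0.04633233 0.19629544]
ring (array([0.5673, 0.1062]), np.float64(0.047), 1262)
t 10.1 shift [0.0241 0.0022 0.1111] turn rad 0.0 pos [0.566  0.1096 0.2247] h 26.99
big rim (array([ 0.4785, -0.1219]), np.float64(0.0646), 416)
```

Run:
```python
from h import *
c=calibration('wrist'); im,d=capture('wrist'); W=cloud('wrist',d,c); cv2.imwrite('pics/w4.png',im)
P=W[d>0]; r=np.hypot(P[:,0]-.568,P[:,1]-.1095)
Q=P[(r<.035)&(P[:,2]>.112)&(P[:,2]<.145)]; print('knob',(Q.max(0)+Q.min(0))/2,np.ptp(Q,axis=0),Q[:,2].max()); T=Q[Q[:,2]>.1265]; print('top',circ(T[:,:2]),T.mean(0),np.ptp(T,axis=0))
Q=P[(r<.08)&(abs(P[:,2]-.059)<.003)]; print('ring',cv2.minEnclosingCircle((Q[:,:2]*1000).astype(np.float32)))
go(.567,.109,.1135)
```

```text
knob [0.56725664 0.10733985 0.12416641] [0.03175237 0.031577   0.0241745 ] 0.13625365912740164
top (array([0.5679, 0.1076]), np.float64(0.0124), 846) [0.56859572 0.10797887 0.13270788] [0.03174191 0.03148747 0.00972808]
ring ((567.4292602539062, 107.8202133178711), 64.57154083251953)
t 10.2 shift [ 9.000e-04 -1.000e-04  1.118e-01] turn rad 0.0 pos [0.5665 0.1086 0.2253] h 26.87
```

View pics/w4.png

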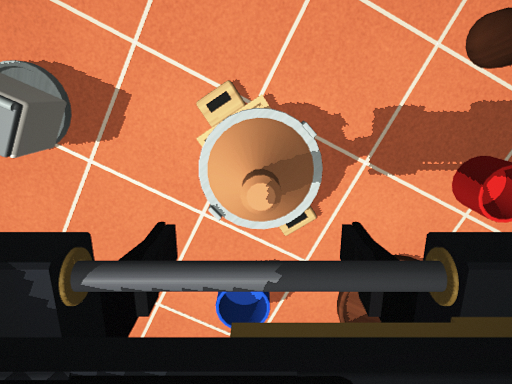

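The wrist view shows the knob at (261,192) between the jaws, with nothing in the fingers' way.

>>> {"api": "send_rows", "payload": {"plan": [[0, 0.0004, 0.0009, 0.018, 0], [0, 0, 0, 0.02, 0], [0, 0, 0, 0.02, 0], [0, 0, 0, 0.02, 0], [0, 0, 0, 0.015, 0], [0, 0, 0, 0.012, 0], [0, 0, 0, 0.006, 0], [60, 0, 0, 0, 0], [100, 0, 0, 0, 0], [130, 0, 0, 0, 0], [145, 0, 0, 0, 0], [150, 0, 0, 0, 0]]}}

```text
time_s: 11.23
position: [0.5686, 0.1088, 0.1163]
tcp_rot: [[0.892, 0.453, 0.002], [0.453, -0.892, -0.0], [0.002, 0.001, -1.0]]
force: [0.1, 0.2, -0.2]
opening: 0.706
grasp_force: 0.0
```

>>> {"api": "send_rows", "payload": {"plan": [[160, 0, 0, 0, 0], [255, 0, 0, 0, 0], [255, 0, 0, 0, 0], [255, 0, 0, 0, 0], [255, 0, 0, 0, 0], [255, 0, 0, 0, 0]]}}

```text
time_s: 11.73
position: [0.5683, 0.1086, 0.1154]
tcp_rot: [[0.892, 0.453, 0.001], [0.453, -0.892, -0.001], [0.0, 0.001, -1.0]]
force: [0.2, -1.8, 0.9]
opening: 0.356
grasp_force: 30.0
```

>>> {"api": "send_rows", "payload": {"plan": [[255, 0, 0, -0.002, 0], [255, 0, 0, -0.003, 0], [255, 0, 0, -0.005, 0], [255, 0, 0, -0.009, 0], [255, 0, 0, -0.012, 0], [255, 0, 0, -0.014, 0], [255, 0, 0, -0.014, 0], [255, 0, 0, -0.012, 0], [255, 0, 0, -0.008, 0], [255, 0, 0, -0.002, 0], [255, 0, 0, 0, 0]]}}

```text
time_s: 12.65
position: [0.5682, 0.1089, 0.1972]
tcp_rot: [[0.892, 0.453, 0.002], [0.453, -0.892, 0.0], [0.001, 0.001, -1.0]]
force: [0.5, -0.1, -5.4]
opening: 0.357
grasp_force: 30.0
```

>>> {"api": "send_rows", "payload": {"plan": [[255, -0.005, 0.0045, 0, 0], [255, -0.01, 0.009, 0, 0], [255, -0.0102, 0.0091, 0, 0], [255, -0.0102, 0.0091, 0, 0], [255, -0.0102, 0.0091, 0, 0], [255, -0.0102, 0.0091, 0, 0], [255, -0.0102, 0.0091, 0, 0], [255, -0.0102, 0.0091, 0, 0], [255, -0.0102, 0.0091, 0, 0], [255, -0.0102, 0.0091, 0, 0], [255, -0.0102, 0.0091, 0, 0], [255, -0.0102, 0.0091, 0, 0], [255, -0.0102, 0.0091, 0, 0], [255, -0.0102, 0.0091, 0, 0], [255, -0.0102, 0.0091, 0, 0], [255, -0.0102, 0.0091, 0, 0], [255, -0.0102, 0.0091, 0, 0], [255, -0.0102, 0.0091, 0, 0], [255, -0.005, 0.0045, 0, 0], [255, 0, 0, 0, 0]]}}

```text
time_s: 14.32
position: [0.4781, -0.1219, 0.1965]
tcp_rot: [[0.893, 0.45, 0.0], [0.45, -0.893, -0.001], [-0.0, 0.001, -1.0]]
force: [-0.1, -0.6, -5.2]
opening: 0.359
grasp_force: 30.0
```

>>> {"api": "send_rows", "payload": {"plan": [[255, 0, 0, 0, 0], [255, 0, 0, 0, 0], [255, 0, 0, 0, 0]]}}

```text
time_s: 14.57
position: [0.4788, -0.1194, 0.1964]
tcp_rot: [[0.891, 0.453, 0.0], [0.453, -0.891, 0.0], [0.0, -0.0, -1.0]]
force: [1.1, 0.6, -3.8]
opening: 0.355
grasp_force: 30.0
```

Run:
```python
from h import *
s=read_state(); print(s['force'],s['moment'],s['opening'],s['tcp_rot'][2])
go(.4793,-.1212,.1065)
im,d=capture('side'); W=cloud('side',d); cv2.imwrite('pics/s1.png',im)
im,d=capture('top'); W=cloud('top',d); cv2.imwrite('pics/t2.png',im)
m=((W[...,2]>.0045)&(W[...,2]<.018)&(d>0)).astype(np.uint8)[155:225,170:270]
P=W[155:225,170:270][m>0]; print('obl',rect(P),len(P))
Q=P[abs(P[:,2]-.014)<.003]; print(rect(Q),len(Q))
```

```text
[ 1.07081628  0.5660456  -3.83868949] [ 0.05200666  0.02238759 -0.03541721] 0.3546616836905082 [ 2.42652860e-04 -2.40485196e-04 -9.99999942e-01]
t 14.6 shift [-0.0004  0.0019  0.0899] turn rad 0.0 pos [ 0.4788 -0.1194  0.1964] h 26.95
obl (((561.9327392578125, 101.23757934570312), (138.98304748535156, 217.3642120361328), 0.38779327273368835), np.float64(0.0079)) 1964
(((567.0966796875, 110.25706481933594), (180.43756103515625, 84.13919067382812), 59.708091735839844), np.float64(0.014)) 784
```

View pics/s1.png

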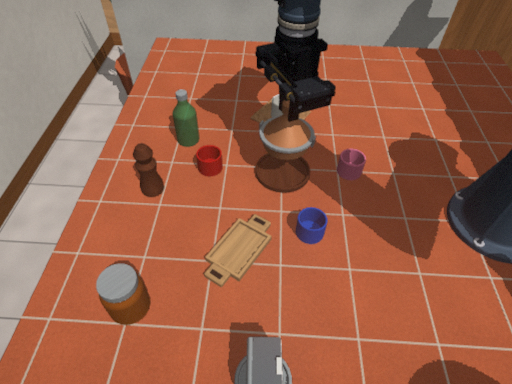

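The tagine hangs level over the big tray at (285,170), and the oblong tray at (237,248) is now empty. I'll lower the tagine.

>>> {"api": "send_rows", "payload": {"plan": [[255, -0.0004, 0.0018, 0.008, 0], [255, 0, 0, 0.014, 0], [255, 0, 0, 0.014, 0], [255, 0, 0, 0.014, 0], [255, 0, 0, 0.014, 0], [255, 0, 0, 0.012, 0], [255, 0, 0, 0.007, 0], [255, 0, 0, 0.003, 0], [255, 0, 0, 0, 0], [255, 0, 0, 0.001, 0], [255, 0, 0, 0.001, 0], [255, 0, 0, 0, 0], [255, 0, 0, 0, 0]]}}

```text
time_s: 15.75
position: [0.4794, -0.1219, 0.1088]
tcp_rot: [[0.892, 0.453, 0.001], [0.453, -0.892, -0.0], [0.001, 0.001, -1.0]]
force: [0.3, 0.4, -4.8]
opening: 0.355
grasp_force: 30.0
```

>>> {"api": "send_rows", "payload": {"plan": [[255, 0, 0, 0.001, 0], [255, 0, 0, 0.001, 0], [255, 0, 0, 0.0007, 0], [255, 0, 0, 0, 0], [255, 0, 0, 0, 0]]}}

```text
time_s: 16.17
position: [0.4791, -0.1217, 0.1056]
tcp_rot: [[0.892, 0.453, -0.0], [0.453, -0.892, 0.0], [-0.0, -0.0, -1.0]]
force: [0.1, -0.2, -5.1]
opening: 0.357
grasp_force: 30.0
```

>>> {"api": "send_rows", "payload": {"plan": [[255, 0, 0, 0.0006, 0], [255, 0, 0, 0.0004, 0], [255, 0, 0, 0, 0], [255, 0, 0, 0, 0]]}}

```text
time_s: 16.5
position: [0.4792, -0.1219, 0.1053]
tcp_rot: [[0.892, 0.453, 0.0], [0.453, -0.892, -0.0], [0.0, 0.001, -1.0]]
force: [-2.0, -0.9, 6.1]
opening: 0.357
grasp_force: 30.0
```

>>> {"api": "send_rows", "payload": {"plan": [[150, 0, 0, 0, 0], [140, 0, 0, 0, 0], [100, 0, 0, 0, 0], [50, 0, 0, 0, 0], [0, 0, 0, 0, 0], [0, 0, 0, 0, 0], [0, 0, 0, 0, 0], [0, 0, 0, 0, 0], [0, 0, 0, -0.005, 0], [0, 0, 0, -0.015, 0], [0, 0, 0, -0.025, 0], [0, 0, 0, -0.025, 0], [0, 0, 0, -0.025, 0], [0, 0, 0, -0.015, 0], [0, 0, 0, 0, 0]]}}

```text
time_s: 17.75
position: [0.4812, -0.1227, 0.2183]
tcp_rot: [[0.892, 0.453, 0.007], [0.453, -0.892, -0.004], [0.005, 0.007, -1.0]]
force: [0.4, 0.0, 1.7]
opening: 0.999
grasp_force: 0.0
```

Run:
```python
from h import *
go(.5065,.3595,.2,92.35)
```

```text
t 17.8 shift [ 0.2408 -0.4186  0.0167] turn rad -1.1418 pos [ 0.4812 -0.1227  0.2183] h 26.93
```

>>> {"api": "send_rows", "payload": {"plan": [[0, 0.012, -0.0209, 0, 0], [0, 0.012, -0.0209, 0, 0], [0, 0.012, -0.0209, 0, 0], [0, 0.012, -0.0209, 0, 0], [0, 0.012, -0.0209, 0, 0], [0, 0.012, -0.0209, 0, 0], [0, 0.012, -0.0209, 0, 0], [0, 0.012, -0.0209, 0, 0], [0, 0.012, -0.0209, 0, 0], [0, 0.012, -0.0209, 0, 0], [0, 0.012, -0.0209, 0, 0], [0, 0.012, -0.0209, 0, 0], [0, 0.012, -0.0209, 0, 0], [0, 0.012, -0.0209, 0, 0], [0, 0.012, -0.0209, 0, 0], [0, 0.012, -0.0209, 0, 0], [0, 0.012, -0.0209, 0, 0], [0, 0.012, -0.0209, 0, 0], [0, 0.012, -0.0209, 0, 0], [0, 0.012, -0.0209, 0, 0]]}}

```text
time_s: 19.42
position: [0.5032, 0.3605, 0.2133]
tcp_rot: [[0.892, 0.453, -0.002], [0.453, -0.892, -0.001], [-0.002, -0.0, -1.0]]
force: [-0.4, 0.4, -0.6]
opening: 1.001
grasp_force: 0.0
```

>>> {"api": "send_rows", "payload": {"plan": [[0, 0, 0, 0, -0.114], [0, 0, 0, 0, -0.114], [0, 0, 0, 0, -0.114], [0, 0, 0, 0, -0.114], [0, 0, 0, 0, -0.114], [0, 0, 0, 0, -0.114], [0, 0, 0, 0, -0.114], [0, 0, 0, 0, -0.114], [0, 0, 0, 0, -0.114], [0, 0, 0, 0, -0.114], [0, 0, 0, 0, 0], [0, 0, 0, 0, 0], [0, 0, 0, 0, 0], [0, 0, 0, 0, 0]]}}

```text
time_s: 20.58
position: [0.5038, 0.3595, 0.2143]
tcp_rot: [[-0.037, 0.999, -0.001], [0.999, 0.037, -0.0], [-0.0, -0.001, -1.0]]
force: [-0.2, -0.2, 0.1]
opening: 1.002
grasp_force: 0.0
```

Run:
```python
from h import *
c=calibration('wrist'); im,d=capture('wrist'); W=cloud('wrist',d,c); cv2.imwrite('pics/w5.png',im)
P=W[d>0]; r=np.hypot(P[:,0]-.5065,P[:,1]-.3595)
Q=P[(r<.07)&(P[:,2]>.0745)&(P[:,2]<.1)]; print('salt',rect(Q),len(Q))
Q=P[(r<.07)&(abs(P[:,2]-.014)<.0025)]; print('rim',circ(Q[:,:2]))
go(.5065,.3595,.055,92.35)
im,d=capture('top'); W=cloud('top',d); cv2.imwrite('pics/t3.png',im)
P=W[d>0]; Q=P[(np.hypot(P[:,0]-.479,P[:,1]+.1215)<.03)&(P[:,2]>.115)&(P[:,2]<.14)]; print('knob',Q.mean(0),Q[:,2].max())
Q=P[(np.hypot(P[:,0]-.479,P[:,1]+.1215)<.08)&(P[:,2]>.045)&(P[:,2]<.052)]; print('ring',cv2.minEnclosingCircle((Q[:,:2]*1000).astype(np.float32)))
```

```text
salt (((506.82989501953125, 360.25848388671875), (53.72075653076172, 88.38513946533203), 2.247758150100708), np.float64(0.0863)) 6010
rim (array([0.5069, 0.3604]), np.float64(0.044), 638)
t 20.6 shift [-1.000e-04  2.700e-03  1.594e-01] turn rad -0.0033 pos [0.5038 0.3596 0.2144] h 92.16
knob [ 0.47813484 -0.11985941  0.12284786] 0.12702877349521768
ring ((478.6051025390625, -120.54377746582031), 64.64423370361328)
```

View pics/w5.png

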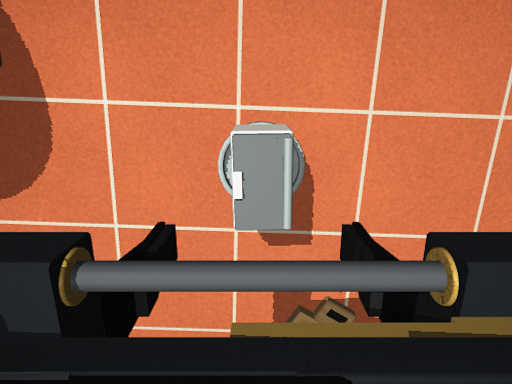

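View pics/t3.png

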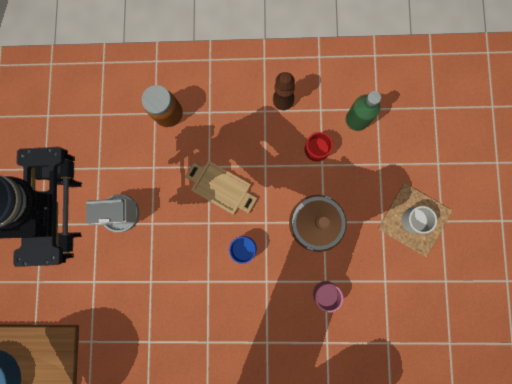

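The wrist view shows the salt box at (263,178), aligned with the jaws. The top view shows the tagine flat in the big tray at (319,223), the ramekin on the mat at (422,220) and the oblong tray empty.

>>> {"api": "send_rows", "payload": {"plan": [[0, 0.0004, 0.0029, 0.012, -0.003], [0, 0, 0, 0.02, 0], [0, 0, 0, 0.02, 0], [0, 0, 0, 0.02, 0], [0, 0, 0, 0.02, 0], [0, 0, 0, 0.02, 0], [0, 0, 0, 0.02, 0], [0, 0, 0, 0.015, 0], [0, 0, 0, 0.01, 0], [0, 0, 0, 0.002, 0], [60, 0, 0, 0, 0], [80, 0, 0, 0, 0], [95, 0, 0, 0, 0], [110, 0, 0, 0, 0]]}}

```text
time_s: 21.85
position: [0.5075, 0.3605, 0.0568]
tcp_rot: [[-0.042, 0.999, 0.002], [0.999, 0.042, 0.001], [0.001, 0.002, -1.0]]
force: [0.4, -0.2, -0.0]
opening: 0.785
grasp_force: 0.0
```

>>> {"api": "send_rows", "payload": {"plan": [[255, 0, 0, 0, 0], [255, 0, 0, 0, 0], [255, 0, 0, 0, 0], [255, 0, 0, 0, 0], [255, 0, 0, 0, 0]]}}

```text
time_s: 22.27
position: [0.507, 0.3603, 0.0563]
tcp_rot: [[-0.042, 0.999, 0.001], [0.999, 0.042, 0.0], [0.0, 0.001, -1.0]]
force: [-1.4, 0.2, 5.2]
opening: 0.618
grasp_force: 30.0
```

>>> {"api": "send_rows", "payload": {"plan": [[255, 0, 0, -0.002, 0], [255, 0, 0, -0.004, 0], [255, 0, 0, -0.008, 0], [255, 0, 0, -0.014, 0], [255, 0, 0, -0.016, 0], [255, 0, 0, -0.016, 0], [255, 0, 0, -0.012, 0], [255, 0, 0, -0.006, 0], [255, 0, 0, 0, 0]]}}

```text
time_s: 23.02
position: [0.5076, 0.3606, 0.1353]
tcp_rot: [[-0.042, 0.999, 0.003], [0.999, 0.042, 0.001], [0.001, 0.003, -1.0]]
force: [-1.0, -0.4, -2.8]
opening: 0.619
grasp_force: 30.0
```

>>> {"api": "send_rows", "payload": {"plan": [[255, -0.007, 0.0014, 0, 0], [255, -0.014, 0.0028, 0, 0], [255, -0.014, 0.0028, 0, 0], [255, -0.014, 0.0028, 0, 0], [255, -0.014, 0.0028, 0, 0], [255, -0.014, 0.0028, 0, 0], [255, -0.014, 0.0028, 0, 0], [255, -0.014, 0.0028, 0, 0], [255, -0.014, 0.0028, 0, 0], [255, -0.014, 0.0028, 0, 0], [255, -0.014, 0.0028, 0, 0], [255, -0.014, 0.0028, 0, 0], [255, -0.014, 0.0028, 0, 0], [255, -0.014, 0.0028, 0, 0], [255, -0.014, 0.0028, 0, 0], [255, -0.014, 0.0028, 0, 0], [255, -0.014, 0.0028, 0, 0], [255, -0.014, 0.0028, 0, 0], [255, -0.007, 0.0014, 0, 0], [255, 0, 0, 0, 0]]}}

```text
time_s: 24.68
position: [0.5686, 0.1085, 0.1337]
tcp_rot: [[-0.04, 0.999, 0.001], [0.999, 0.04, -0.0], [-0.0, 0.001, -1.0]]
force: [0.4, 1.5, -4.0]
opening: 0.616
grasp_force: 30.0
```

>>> {"api": "send_rows", "payload": {"plan": [[255, 0, 0, 0, 0.07], [255, 0, 0, 0, 0.07], [255, 0, 0, 0, 0.07], [255, 0, 0, 0, 0.07], [255, 0, 0, 0, 0.07], [255, 0, 0, 0, 0.07], [255, 0, 0, 0, 0.07], [255, 0, 0, 0, 0.07], [255, 0, 0, 0, 0], [255, 0, 0, 0, 0], [255, 0, 0, 0, 0]]}}

```text
time_s: 25.6
position: [0.5676, 0.1109, 0.1336]
tcp_rot: [[0.493, 0.87, -0.0], [0.87, -0.493, 0.0], [0.0, -0.0, -1.0]]
force: [-0.7, -0.3, -3.3]
opening: 0.62
grasp_force: 30.0
```

Run:
```python
from h import *
print(read_state()['force'])
d=np.load('pics/top0.npy')
im,d=capture('side'); W=cloud('side',d); cv2.imwrite('pics/s2.png',im)
go(.567,.1105,.0485,60.3)
P=W[d>0]; Q=P[(abs(P[:,2]-.014)<.0025)&(np.hypot(P[:,0]-.507,P[:,1]-.36)<.055)]; print('small rim side',circ(Q[:,:2]))
im,d=capture('top'); W=cloud('top',d); P=W[d>0]; Q=P[(abs(P[:,2]-.014)<.0025)&(np.hypot(P[:,0]-.507,P[:,1]-.36)<.055)]; print('small rim top',circ(Q[:,:2]))
```

```text
[-0.65354824 -0.25935415 -3.31188503]
t 25.6 shift [-0.0005 -0.0004  0.0851] turn rad 0.002 pos [0.5676 0.1108 0.1336] h 60.41
small rim side (array([0.5068, 0.3579]), np.float64(0.0435), 325)Traceback (most recent call last):
  File "<stdin>", line 7, in <module>
  File "h.py", line 10, in circ
    r=np.sqrt(s[2]+s[0]**2+s[1]**2); e=abs(np.hypot(*(P-s[:2]).T)-r); P=P[e<=max(.003,np.quantile(e,.9))]
                                                                                      ~~~~~~~~~~~^^^^^^
    return _quantile_unchecked(
        a, q, axis, out, overwrite_input, method, keepdims, weights)
    return _ureduce(a,
                    func=_quantile_ureduce_func,
    ...<5 lines>...
                    overwrite_input=overwrite_input,
                    method=method)
    r = func(a, **kwargs)
    result = _quantile(arr,
                       quantiles=q,
    ...<2 lines>...
                       out=out,
                       weights=wgt)
    slices_having_nans = np.isnan(arr[-1, ...])
                                  ~~~^^^^^^^^^
IndexError: index -1 is out of bounds for axis 0 with size 0
```

View pics/s2.png

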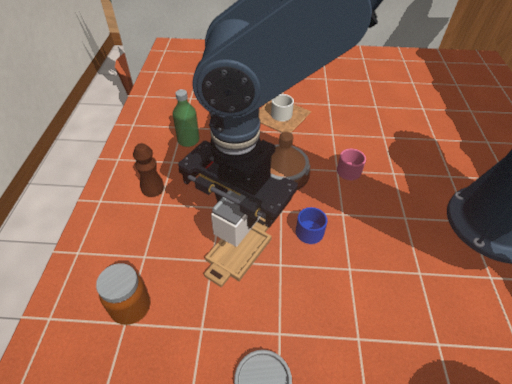

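The salt box is held over the oblong tray at (240,240), aligned lengthwise. I'll lower it.

>>> {"api": "send_rows", "payload": {"plan": [[255, -0.0005, -0.0004, 0.008, 0.002], [255, 0, 0, 0.014, 0], [255, 0, 0, 0.014, 0], [255, 0, 0, 0.014, 0], [255, 0, 0, 0.013, 0], [255, 0, 0, 0.01, 0], [255, 0, 0, 0.006, 0], [255, 0, 0, 0.003, 0], [255, 0, 0, 0.001, 0], [255, 0, 0, 0.001, 0], [255, 0, 0, 0, 0], [255, 0, 0, 0, 0]]}}

```text
time_s: 26.7
position: [0.5676, 0.1103, 0.0502]
tcp_rot: [[0.497, 0.868, 0.001], [0.868, -0.497, 0.0], [0.001, 0.001, -1.0]]
force: [-0.3, -0.6, -2.4]
opening: 0.615
grasp_force: 30.0
```

>>> {"api": "send_rows", "payload": {"plan": [[255, 0, 0, 0.001, 0], [255, 0, 0, 0.0006, 0], [255, 0, 0, 0, 0], [255, 0, 0, 0, 0]]}}

```text
time_s: 27.03
position: [0.5674, 0.1102, 0.0484]
tcp_rot: [[0.497, 0.868, 0.001], [0.868, -0.497, 0.0], [0.0, 0.001, -1.0]]
force: [-0.6, 0.4, -1.0]
opening: 0.616
grasp_force: 30.0
```

>>> {"api": "send_rows", "payload": {"plan": [[255, 0, 0, 0.0005, 0], [255, 0, 0, 0, 0], [255, 0, 0, 0, 0]]}}

```text
time_s: 27.28
position: [0.5675, 0.1102, 0.0483]
tcp_rot: [[0.497, 0.868, 0.001], [0.868, -0.497, 0.0], [0.0, 0.001, -1.0]]
force: [-1.7, 1.0, 4.9]
opening: 0.616
grasp_force: 30.0
```

Contact. I'll release, rise, and go back for the ramekin.

>>> {"api": "send_rows", "payload": {"plan": [[90, 0, 0, 0, 0], [75, 0, 0, 0, 0], [50, 0, 0, 0, 0], [20, 0, 0, 0, 0], [0, 0, 0, 0, 0], [0, 0, 0, 0, 0], [0, 0, 0, -0.005, 0], [0, 0, 0, -0.015, 0], [0, 0, 0, -0.025, 0], [0, 0, 0, -0.03, 0], [0, 0, 0, -0.03, 0], [0, 0, 0, -0.03, 0], [0, 0, 0, -0.03, 0], [0, 0, 0, -0.015, 0], [0, 0, 0, 0, 0]]}}

```text
time_s: 28.53
position: [0.5697, 0.1103, 0.2323]
tcp_rot: [[0.497, 0.868, 0.01], [0.868, -0.497, 0.0], [0.005, 0.008, -1.0]]
force: [0.2, -0.4, 0.1]
opening: 0.996
grasp_force: 0.0
```

Run:
```python
from h import *
c=calibration('wrist'); im,d=capture('wrist'); W=cloud('wrist',d,c); P=W[d>0]
Q=P[(np.hypot(P[:,0]-.567,P[:,1]-.11)<.07)&(P[:,2]>.066)&(P[:,2]<.1)]; print('salt',rect(Q),np.percentile(Q[:,2],[50,98]))
Q=P[(np.hypot(P[:,0]-.567,P[:,1]-.11)<.11)&(abs(P[:,2]-.014)<.0025)]; print('tray',rect(Q))
go(.485,-.3525,.2)
```

```text
salt (((567.7977905273438, 110.00691223144531), (88.44288635253906, 54.03362274169922), 60.47270202636719), np.float64(0.0783)) [0.07826996 0.08251805]
tray (((567.1485595703125, 108.2583236694336), (181.1027069091797, 84.18799591064453), 59.838104248046875), np.float64(0.0142))
t 28.6 shift [-0.4431  0.1575  0.0294] turn rad 0.0 pos [0.5683 0.1103 0.2299] h 60.21
```

>>> {"api": "send_rows", "payload": {"plan": [[0, -0.0222, 0.0079, 0, 0], [0, -0.0222, 0.0079, 0, 0], [0, -0.0222, 0.0079, 0, 0], [0, -0.0222, 0.0079, 0, 0], [0, -0.0222, 0.0079, 0, 0], [0, -0.0222, 0.0079, 0, 0], [0, -0.0222, 0.0079, 0, 0], [0, -0.0222, 0.0079, 0, 0], [0, -0.0222, 0.0079, 0, 0], [0, -0.0222, 0.0079, 0, 0], [0, -0.0222, 0.0079, 0, 0], [0, -0.0222, 0.0079, 0, 0], [0, -0.0222, 0.0079, 0, 0], [0, -0.0222, 0.0079, 0, 0], [0, -0.0222, 0.0079, 0, 0], [0, -0.0222, 0.0079, 0, 0], [0, -0.0222, 0.0079, 0, 0], [0, -0.0222, 0.0079, 0, 0], [0, -0.0222, 0.0079, 0, 0], [0, -0.0222, 0.0079, 0, 0]]}}

```text
time_s: 30.25
position: [0.4823, -0.3538, 0.2253]
tcp_rot: [[0.497, 0.868, -0.003], [0.868, -0.497, 0.003], [0.001, -0.004, -1.0]]
force: [-0.3, -0.5, -0.8]
opening: 1.001
grasp_force: 0.0
```

>>> {"api": "send_rows", "payload": {"plan": [[0, 0, 0, 0.01, 0], [0, 0, 0, 0.02, 0], [0, 0, 0, 0, 0], [0, 0, 0, 0, 0], [0, 0, 0, 0, 0]]}}

```text
time_s: 30.67
position: [0.4835, -0.3527, 0.1969]
tcp_rot: [[0.496, 0.868, -0.001], [0.868, -0.496, 0.001], [0.001, -0.002, -1.0]]
force: [-0.2, 0.4, -0.4]
opening: 0.998
grasp_force: 0.0
```

Run:
```python
from h import *
c=calibration('wrist'); im,d=capture('wrist'); W=cloud('wrist',d,c); P=W[d>0]; cv2.imwrite('pics/w6.png',im)
P=P[(abs(P[:,2]-.052)<.006)&(np.hypot(P[:,0]-.485,P[:,1]+.352)<.045)]; q=(P.max(0)+P.min(0))/2; print('ram',q,np.ptp(P,axis=0))
go(q[0],q[1],.0371)
im,d=capture('top'); W=cloud('top',d); P=W[d>0]; Q=P[(abs(P[:,2]-.014)<.003)&(np.hypot(P[:,0]-.507,P[:,1]-.36)<.055)]; print('small rim top',circ(Q[:,:2])); Q=P[(abs(P[:,2]-.004)<.003)&(np.hypot(P[:,0]-.507,P[:,1]-.36)<.038)]; print(len(Q))
```

```text
ram [ 0.4831802  -0.35351626  0.05153437] [0.06127367 0.06099049 0.01105074]
t 30.7 shift [-0.0008 -0.0004  0.1605] turn rad 0.0 pos [ 0.4839 -0.3531  0.1976] h 60.25
small rim top (array([0.5067, 0.3606]), np.float64(0.0439), 253)
678
```

>>> {"api": "send_rows", "payload": {"plan": [[0, 0, 0, 0.012, 0], [0, 0, 0, 0.02, 0], [0, 0, 0, 0.02, 0], [0, 0, 0, 0.02, 0], [0, 0, 0, 0.02, 0], [0, 0, 0, 0.02, 0], [0, 0, 0, 0.02, 0], [0, 0, 0, 0.015, 0], [0, 0, 0, 0.01, 0], [0, 0, 0, 0.0035, 0], [60, 0, 0, 0, 0], [60, 0, 0, 0, 0], [90, 0, 0, 0, 0], [110, 0, 0, 0, 0]]}}

```text
time_s: 31.93
position: [0.4843, -0.3542, 0.0382]
tcp_rot: [[0.497, 0.868, 0.002], [0.868, -0.497, -0.002], [-0.001, 0.002, -1.0]]
force: [-0.0, -0.1, 0.5]
opening: 0.784
grasp_force: 0.0
```

>>> {"api": "send_rows", "payload": {"plan": [[130, 0, 0, 0, 0], [255, 0, 0, 0, 0], [255, 0, 0, 0, 0], [255, 0, 0, 0, 0], [255, 0, 0, 0, 0]]}}

```text
time_s: 32.35
position: [0.4838, -0.3538, 0.0379]
tcp_rot: [[0.497, 0.868, 0.0], [0.868, -0.497, -0.001], [-0.0, 0.001, -1.0]]
force: [-1.1, 0.9, 6.2]
opening: 0.695
grasp_force: 30.0
```

>>> {"api": "send_rows", "payload": {"plan": [[255, 0, 0, -0.003, 0], [255, 0, 0, -0.006, 0], [255, 0, 0, -0.012, 0], [255, 0, 0, -0.02, 0], [255, 0, 0, -0.022, 0], [255, 0, 0, -0.022, 0], [255, 0, 0, -0.022, 0], [255, 0, 0, -0.022, 0], [255, 0, 0, -0.022, 0], [255, 0, 0, -0.009, 0], [255, 0, 0, 0, 0]]}}

```text
time_s: 33.27
position: [0.4848, -0.3547, 0.2002]
tcp_rot: [[0.497, 0.868, 0.004], [0.868, -0.497, -0.005], [-0.002, 0.006, -1.0]]
force: [-0.5, 0.6, -1.6]
opening: 0.695
grasp_force: 30.0
```

>>> {"api": "send_rows", "payload": {"plan": [[255, 0.008, -0.0042, 0, 0], [255, 0.0158, -0.0084, 0, 0], [255, 0.0158, -0.0084, 0, 0], [255, 0.0158, -0.0084, 0, 0], [255, 0.0158, -0.0084, 0, 0], [255, 0.0158, -0.0084, 0, 0], [255, 0.0158, -0.0084, 0, 0], [255, 0.0158, -0.0084, 0, 0], [255, 0.0158, -0.0084, 0, 0], [255, 0.0158, -0.0084, 0, 0], [255, 0.0158, -0.0084, 0, 0], [255, 0.0158, -0.0084, 0, 0], [255, 0.0158, -0.0084, 0, 0], [255, 0.0158, -0.0084, 0, 0], [255, 0.0158, -0.0084, 0, 0], [255, 0.0158, -0.0084, 0, 0], [255, 0.0158, -0.0084, 0, 0], [255, 0.0158, -0.0084, 0, 0], [255, 0.0158, -0.0084, 0, 0], [255, 0.0158, -0.0084, 0, 0]]}}

```text
time_s: 34.93
position: [0.4935, -0.0022, 0.1968]
tcp_rot: [[0.496, 0.868, -0.001], [0.868, -0.496, 0.0], [-0.0, -0.001, -1.0]]
force: [0.2, -0.1, -1.9]
opening: 0.698
grasp_force: 30.0
```

>>> {"api": "send_rows", "payload": {"plan": [[255, 0.0158, -0.0084, 0, 0], [255, 0.0158, -0.0084, 0, 0], [255, 0.0158, -0.0084, 0, 0], [255, 0.0158, -0.0084, 0, 0], [255, 0.0158, -0.0084, 0, 0], [255, 0.0158, -0.0084, 0, 0], [255, 0.0158, -0.0084, 0, 0], [255, 0.0158, -0.0084, 0, 0], [255, 0.0158, -0.0084, 0, 0], [255, 0.0158, -0.0084, 0, 0], [255, 0.0158, -0.0084, 0, 0], [255, 0.0158, -0.0084, 0, 0], [255, 0.0158, -0.0084, 0, 0], [255, 0.0158, -0.0084, 0, 0], [255, 0.0158, -0.0084, 0, 0], [255, 0.0158, -0.0084, 0, 0], [255, 0.0158, -0.0084, 0, 0], [255, 0.0158, -0.0084, 0, 0], [255, 0.0158, -0.0084, 0, 0], [255, 0.008, -0.0042, 0, 0]]}}

```text
time_s: 36.6
position: [0.5037, 0.347, 0.1966]
tcp_rot: [[0.495, 0.869, -0.001], [0.869, -0.495, 0.001], [0.0, -0.001, -1.0]]
force: [-0.2, 0.3, -0.7]
opening: 0.698
grasp_force: 30.0
```

>>> {"api": "send_rows", "payload": {"plan": [[255, 0, 0, 0, 0], [255, 0, 0, 0.02, 0], [255, 0, 0, 0.03, 0], [255, 0, 0, 0.03, 0], [255, 0, 0, 0.02, 0], [255, 0, 0, 0, 0], [255, 0, 0, 0, 0], [255, 0, 0, 0, 0]]}}

```text
time_s: 37.27
position: [0.5063, 0.3442, 0.0982]
tcp_rot: [[0.497, 0.868, 0.002], [0.868, -0.497, 0.001], [0.001, 0.001, -1.0]]
force: [0.0, -0.2, -0.8]
opening: 0.69
grasp_force: 30.0
```

Run:
```python
from h import *
go(.5067,.3603,.0369)
im,d=capture('side'); cv2.imwrite('pics/s3.png',im)
```

```text
t 37.3 shift [ 0.0141 -0.0078  0.0613] turn rad 0.0 pos [0.5063 0.3442 0.0982] h 60.2
```

View pics/s3.png

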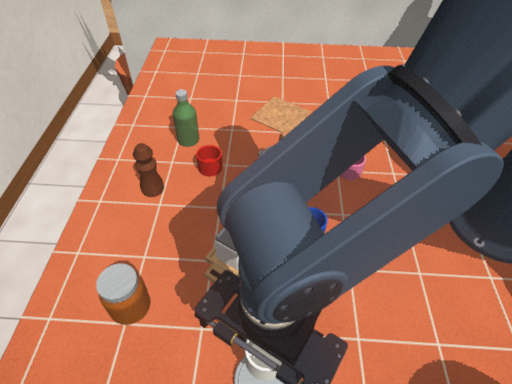

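The ramekin hangs at (257,365), just short of the small tray centre. I'll correct by 16 mm and lower it.

>>> {"api": "send_rows", "payload": {"plan": [[255, 0.007, -0.0039, 0, 0], [255, 0.007, -0.0039, 0, 0], [255, 0, 0, 0.014, 0], [255, 0, 0, 0.014, 0], [255, 0, 0, 0.014, 0], [255, 0, 0, 0.008, 0], [255, 0, 0, 0.005, 0], [255, 0, 0, 0.002, 0], [255, 0, 0, 0.001, 0], [255, 0, 0, 0, 0], [255, 0, 0, 0, 0], [255, 0, 0, 0, 0]]}}

```text
time_s: 38.32
position: [0.5063, 0.3604, 0.0397]
tcp_rot: [[0.497, 0.868, 0.001], [0.868, -0.497, 0.001], [0.001, 0.001, -1.0]]
force: [0.4, 0.5, -1.7]
opening: 0.698
grasp_force: 30.0
```

>>> {"api": "send_rows", "payload": {"plan": [[255, 0, 0, 0.001, 0], [255, 0, 0, 0.001, 0], [255, 0, 0, 0.0006, 0], [255, 0, 0, 0, 0], [255, 0, 0, 0, 0], [255, 0, 0, 0, 0]]}}

```text
time_s: 38.82
position: [0.506, 0.3602, 0.037]
tcp_rot: [[0.497, 0.868, 0.0], [0.868, -0.497, 0.0], [0.0, 0.0, -1.0]]
force: [-1.7, -0.2, 3.4]
opening: 0.693
grasp_force: 30.0
```

>>> {"api": "send_rows", "payload": {"plan": [[255, 0, 0, 0.0005, 0], [255, 0, 0, 0, 0], [255, 0, 0, 0, 0]]}}

```text
time_s: 39.07
position: [0.506, 0.3602, 0.0369]
tcp_rot: [[0.497, 0.868, 0.001], [0.868, -0.497, 0.0], [0.0, 0.0, -1.0]]
force: [-0.6, -1.2, 7.7]
opening: 0.694
grasp_force: 30.0
```

>>> {"api": "send_rows", "payload": {"plan": [[70, 0, 0, 0, 0], [60, 0, 0, 0, 0], [40, 0, 0, 0, 0], [20, 0, 0, 0, 0], [0, 0, 0, 0, 0], [0, 0, 0, 0, 0], [0, 0, 0, 0, 0], [0, 0, 0, -0.005, 0], [0, 0, 0, -0.015, 0], [0, 0, 0, -0.025, 0], [0, 0, 0, -0.03, 0], [0, 0, 0, -0.03, 0], [0, 0, 0, -0.03, 0], [0, 0, 0, -0.03, 0], [0, 0, 0, -0.015, 0], [0, 0, 0, 0, 0], [0, 0, 0, 0, 0], [0, 0, 0, 0, 0]]}}

```text
time_s: 40.57
position: [0.5048, 0.3597, 0.2149]
tcp_rot: [[0.497, 0.868, -0.002], [0.868, -0.497, -0.001], [-0.002, -0.001, -1.0]]
force: [-0.1, 0.6, 0.5]
opening: 1.0
grasp_force: 0.0
```

Run:
```python
from h import *
c=calibration('wrist'); im,d=capture('wrist'); W=cloud('wrist',d,c); P=W[d>0]
Q=P[(abs(P[:,2]-.052)<.006)&(np.hypot(P[:,0]-.507,P[:,1]-.36)<.045)]; print('ram',(Q.max(0)+Q.min(0))/2,np.percentile(Q[:,2],[50,95]))
Q=P[(abs(P[:,2]-.014)<.0025)&(np.hypot(P[:,0]-.507,P[:,1]-.36)<.06)]; print('rim',circ(Q[:,:2]))
im,d=capture('top'); cv2.imwrite('pics/t4.png',im)
```

```text
ram [0.50622084 0.35986314 0.05110505] [0.05376447 0.05513583]
rim (array([0.5067, 0.3591]), np.float64(0.0439), 1196)
```

View pics/t4.png

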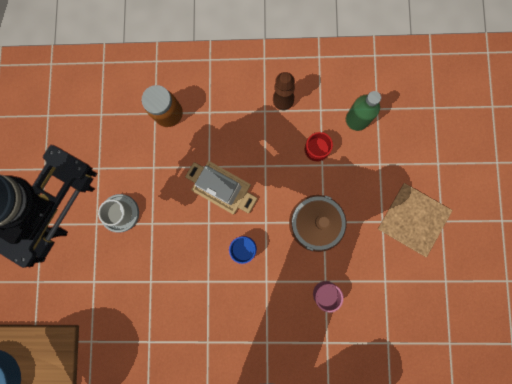

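The top view shows the ramekin in the small tray (118,212), the salt box in the oblong tray (220,186) and the tagine in the big tray (319,223). The mat is empty, and the mill, bottle and jar have not moved.

```bash
python3 -c "
from rig import *
print(hand_in())"
```

```text
the job is handed in; nothing more can be done
None
```

The tagine, salt box and ramekin each stand flat in their own tray, with the ramekin parked on the cork mat on the way; the job was handed in at about 41 s, with no verdict returned.

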